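# Sort the raising machine's spare parts by sample

## Robot

A 6-joint arm with a two-finger parallel gripper is mounted at the origin on the work surface. World frame = base frame: x ahead of the robot, y to its left, z up, the work surface at z = 0. Lengths are in m, angles in rad, forces in N, time in s.
With the tool pointing down it reaches from about 0.225 to 0.875 m from the base axis. Payload 3.4 kg.
Tool frame: the origin (TCP) lies at the very end of the fingers, on their centre line; the grasp point (between the pads) lies behind it (manip.tcp_to_grasp is the z of the grasp point in the tool frame, in m); z points along the fingers, y is the direction in which the jaws open and shut (so a half turn about z gives the same grasp; the last joint's range is limited). The gripper opens to 85 mm and grips with 20 to 120 N. Pads are 22 mm wide; open, the fingers measure 114 mm over their backs; the gripper's body (76 mm by 85 mm) begins 54 mm behind the grasp point. The pads swing forward as they close: fully open they stand 13 mm farther back than shut.
Start: joints at [-1.336, 0.276, 1.505, -0, 1.361, -0.121], TCP at [0.2, -0.539, 0.231] pointing down, gripper open.
Joint ranges: [-2.89, 2.89], [-0.75, 2.08], [0.22, 2.7], [-1.18, 4.32], [0.11, 2.71], [-2.7, 2.7]. Speed limits (rad/s): [2.57, 2.57, 3.14, 3.14, 3.14, 3.14].

## Interface

Orientations are given as a unit quaternion [w, x, y, z].
In Python, from rig import manip, eyes gives the robot as it stands.
- The arm moves only by the tool servo_tool, never from a script. Its argument "increments" is a list of rows, each an object with "slide": the shift along the tool's x, y, z in m, a list of three; "spin": the turn about the tool's z in degrees. A call has 1 to 8 rows; each row shifts and turns the commanded pose from where the row before left it, along the tool's axes as they then stand; what a row does not reach is not made up. A row lasts 1/10 s, in which the tool goes at most 50 mm and 8.59 degrees, less where a joint would pass 70% of its speed; a pose out of reach is approached as far as the arm can. A call is refused whole if a number of a shift passes 0.05 or a number of a turn 8.59, either way. A call with a gripper value outside its range is refused whole. "hand" is the opening, from 0 (shut) to 1 (fully open), set as the call begins (left out, the last holds). The fingers move at their own pace and stop on an object; "newtons" is the grip in N (left out, the last holds). Time passes only in rows, so rows that do not move let the fingers close. It gives the time, the measured TCP pose, the force and the opening at its end, in the units of the state.
- manip.get_state(): the state, without advancing time (a new reading comes with each control period).
- eyes.get_image(name): name is "scene" or "top" or "wrist"; returns the picture (420x560x3 uint8, blue, green, red); there is no depth.
- eyes.calibration(name): a dict with "fx", "fy", "cx", "cy" (pixels), "k1" (the pictures are not rectified: a ray, as slopes to the right and down, at radius r is drawn at 1 + k1 r^2 times it, then the intrinsics apply), "rvec" (rotation vector, rad) and "tvec" (3), from world to camera coordinates, as OpenCV has them; the wrist camera has in their place "hand_eye" (4x4, takes a point from camera to tool coordinates, whose origin is the TCP and whose axes are the flange's). Camera axes: x right, y down, z forward; pixel columns grow to the right and rows downward; lengths in m; the calibration is good to about 2 mm. A picture is of the moment at which its call begins: read the wrist's pose just before it. calibration takes no time and is no camera call.
- manip.sign_off(): hands the job in, once; it reports no verdict.
The state is a dict: "clock": time; "qpos": joint angles; "qd": joint speeds; "effort": joint torques, N m; "position": TCP position; "ee_rot": TCP orientation; "contact_force": force on the tool from outside, world axes, zero at the start; "moment": the same for the moment, N m; "width": finger opening in m.
Only numpy, scipy, OpenCV 4.12 (cv2) and the standard library are available. Lean on these libraries where they do the work, as an engineer would, in place of code of your own. Each camera call takes 0.05 s, during which the arm holds its last target.

## Task

Four loose steel parts from the raising machine stand mixed on the bench: a short wide sleeve, a long slim sleeve, a hexagon pillar and a flanged stud. Put each one standing upright on the floor of the bay of the tray that carries the matching sample bolted on its ledge (the stud on its flange), and let go. Leave the grease tin and the wrench where they are.

Things in the scene. Friction and masses are not known exactly. Their poses are not given: they have to be found in the camera images.
- short_sleeve_center (a point): Loose part, starts standing on the bench: the short wide spacer sleeve: a plain steel tube standing on end, 40 mm outside diameter, 26 mm bore right through, 50 mm tall, about 0.3 kg. This point is its centre, on the axis and 25 mm above its foot; z is the tube's axis.
- long_sleeve_center (a point): Loose part, starts standing on the bench: the long slim spacer sleeve: a plain steel tube standing on end, 32 mm outside diameter, 20 mm bore right through, 75 mm tall, about 0.3 kg. This point is its centre, on the axis and 37.5 mm above its foot; z is the tube's axis.
- hex_pillar_center (a point): Loose part, starts standing on the bench: the hexagon pillar: a solid steel six-sided bar standing on end, 36 mm across flats (41.6 mm across corners), 60 mm tall, a small dark thread hole in its top, about 0.5 kg. This point is its centre, 30 mm above its foot; z is its axis; x is square to one pair of flats, the other two pairs lie 60 degrees either way.
- flanged_stud_center (a point): Loose part, starts standing on the bench: the flanged stud: a solid steel round barrel of 34 mm diameter on a round foot flange 56 mm in diameter and 8 mm thick, 65 mm tall in all, small dark centre hole in its top, about 0.45 kg; it stands on its flange. This point is its centre, on the axis and 32.5 mm above its foot; z points up along its axis.
- bay_short_sleeve (a point): Fixed green tray for the short wide sleeve: square bay 76 x 76 mm inside, lips 4 mm thick, lip top 9 mm and bay floor 4 mm above the bench. This point: middle of the bay floor; z up, x and y along its sides. On the +x side a ledge (64 mm long, 84 mm wide, top 12 mm above the bench) carries a bolted-down sample short wide sleeve, same size as the loose one, its axis 76 mm from this point.
- bay_long_sleeve (a point): Fixed green tray for the long slim sleeve: square bay 76 x 76 mm inside, lips 4 mm thick, lip top 9 mm and bay floor 4 mm above the bench. This point: middle of the bay floor; z up, x and y along its sides. On the +x side a ledge (64 mm long, 84 mm wide, top 12 mm above the bench) carries a bolted-down sample long slim sleeve, same size as the loose one, its axis 76 mm from this point.
- bay_hex_pillar (a point): Fixed green tray for the hexagon pillar: square bay 76 x 76 mm inside, lips 4 mm thick, lip top 9 mm and bay floor 4 mm above the bench. This point: middle of the bay floor; z up, x and y along its sides. On the +x side a ledge (64 mm long, 84 mm wide, top 12 mm above the bench) carries a bolted-down sample hexagon pillar, same size as the loose one, its axis 76 mm from this point.
- bay_flanged_stud (a point): Fixed green tray for the flanged stud: square bay 76 x 76 mm inside, lips 4 mm thick, lip top 9 mm and bay floor 4 mm above the bench. This point: middle of the bay floor; z up, x and y along its sides. On the +x side a ledge (64 mm long, 84 mm wide, top 12 mm above the bench) carries a bolted-down sample flanged stud, same size as the loose one, its axis 76 mm from this point.
- grease_tin: Bystander: a closed grey grease tin, 68 mm diameter, 75 mm tall, standing on the bench; origin at the centre of its underside. Not to be disturbed.
- wrench: Bystander: a steel open-ended wrench, 190 mm long, lying flat on the bench, handle towards its -x; origin at the middle of its underside. Not to be disturbed.
Mind the look-alikes: they are no part of the job. What is shaped like the part that bears hex_pillar_center but green or red is not meant.

How it is judged:
At the end, for the whole second after the job is handed in: Each part stands upright (0.08 rad; stud flange down, others either way up), at rest, flat on the floor (height -4/+3 mm) of the bay with its own sample, its centre within 24 mm of the bay middle in x and y (anywhere inside the lips). Tin and wrench never shifted over 30 mm (x of short_sleeve_center in the frame of bay_short_sleeve between -0.024 and 0.024 m and y of short_sleeve_center in the frame of bay_short_sleeve between -0.024 and 0.024 m and z of short_sleeve_center in the frame of bay_short_sleeve between 0.021 and 0.028 m and angle between the z axis of short_sleeve_center and the z axis of bay_short_sleeve, either way round below 0.08 rad and linear speed of each of short_sleeve, long_sleeve, hex_pillar, flanged_stud below 0.01 m/s and angular speed of each of short_sleeve, long_sleeve, hex_pillar, flanged_stud below 0.1 rad/s and x of long_sleeve_center in the frame of bay_long_sleeve between -0.024 and 0.024 m and y of long_sleeve_center in the frame of bay_long_sleeve between -0.024 and 0.024 m and z of long_sleeve_center in the frame of bay_long_sleeve between 0.0335 and 0.0405 m and angle between the z axis of long_sleeve_center and the z axis of bay_long_sleeve, either way round below 0.08 rad and x of hex_pillar_center in the frame of bay_hex_pillar between -0.024 and 0.024 m and y of hex_pillar_center in the frame of bay_hex_pillar between -0.024 and 0.024 m and z of hex_pillar_center in the frame of bay_hex_pillar between 0.026 and 0.033 m and angle between the z axis of hex_pillar_center and the z axis of bay_hex_pillar, either way round below 0.08 rad and x of flanged_stud_center in the frame of bay_flanged_stud between -0.024 and 0.024 m and y of flanged_stud_center in the frame of bay_flanged_stud between -0.024 and 0.024 m and z of flanged_stud_center in the frame of bay_flanged_stud between 0.0285 and 0.0355 m and angle between flanged_stud_center's own z axis and vertical below 0.08 rad); the robot touches nothing.
It fails at once if the grease tin is shifted by more than 30 mm (distance of grease_tin from where it was at the start of the episode above 0.03 m).
It fails at once if the wrench is shifted by more than 30 mm (distance of wrench from where it was at the start of the episode above 0.03 m).
It also fails if it takes over 90 s, if anything falls off the work surface, if the arm or the gripper's body presses on something with over 40 N, if the wrist force passes 120 N, or if a joint passes its speed limit or range.

## Working session

There is one attempt and no reset: what is moved stays moved. The work goes in short steps, Python scripts to look and compute and a tool call to move; the robot and the scene stay as the last step left them, time stands still between calls to the robot, and variables do not carry over. Pictures are saved under pics/ and viewed, and the job is handed in when it is done.

Besides the shell and the picture viewer there is one more tool, called after "Request:" by a JSON object that holds its "fn" and its "kwargs". servo_tool: Moves the arm, as the interface text tells. Its arguments: {"type":"object","properties":{"increments":{"type":"array","items":{"type":"object","properties":{"slide":{"type":"array","items":{"type":"number"}},"spin":{"type":"number"}}}},"hand":{"type":"number"},"newtons":{"type":"number"}},"required":["increments"]}

```bash
ls; mkdir -p pics
python3 - <<'E'
from rig import manip, eyes
import cv2
print(manip.get_state(), manip.tcp_to_grasp)
for n in ["scene","top","wrist"]:
    print(n, eyes.calibration(n))
for n in ["scene","top"]:
    cv2.imwrite(f"pics/{n}0.png", eyes.get_image(n))
E
```

```text
pics
{'clock': 0.0, 'qpos': array([-1.33600209e+00,  2.76589493e-01,  1.50616535e+00,  1.34812050e-05,
        1.36070708e+00, -1.20986084e-01]), 'qd': array([ 0.00011899, -0.00066151,  0.00021911, -0.00172674,  0.00143118,
        0.00108986]), 'effort': array([-7.63408025e-04, -4.16785741e+01, -2.45807683e+01, -3.39184053e-04,
        1.08696686e-02,  7.91355461e-06]), 'position': array([ 0.20016376, -0.53845153,  0.23043002]), 'ee_rot': array([-9.33498464e-04,  9.84219046e-01,  1.76951959e-01, -4.65755182e-05]), 'contact_force': array([ 1.34535828, -0.4068259 , -1.31625623]), 'moment': array([ 0.00136947, -0.00991114, -0.00237058]), 'width': 0.08527385977035243} -0.0187
scene {'fx': 481.20199680746725, 'fy': 481.20199680746725, 'cx': 283.98049753685433, 'cy': 206.50221173753437, 'k1': 0.03753565402022892, 'rvec': array([ 0.7915899 ,  2.62515007, -1.00019089]), 'tvec': array([ 0.43101712, -0.15274056,  1.49866542])}
top {'fx': 511.62778878201397, 'fy': 511.62778878201397, 'cx': 275.3801969966548, 'cy': 216.98430221119293, 'k1': -0.17582743504590623, 'rvec': array([ 2.17653938, -2.14783573,  0.11120075]), 'tvec': array([0.00937596, 0.53530817, 1.56309927])}
wrist {'fx': 350.21247266313014, 'fy': 350.21247266313014, 'cx': 275.2140747282109, 'cy': 208.0941537600995, 'k1': -0.08237225179741858, 'hand_eye': array([[-1.98877705e-04, -9.47363740e-01, -3.20159187e-01,
         8.20731166e-02],
       [ 9.99999958e-01, -2.55732815e-04,  1.35539760e-04,
         7.36705438e-04],
       [-2.10280664e-04, -3.20159147e-01,  9.47363751e-01,
        -1.44247319e-01],
       [ 0.00000000e+00,  0.00000000e+00,  0.00000000e+00,
         1.00000000e+00]])}
```

View pics/scene0.png

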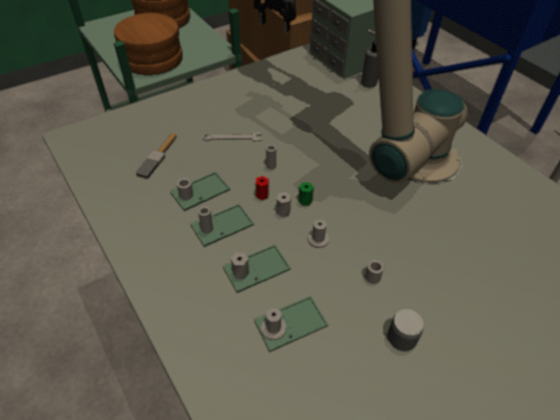

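View pics/top0.png

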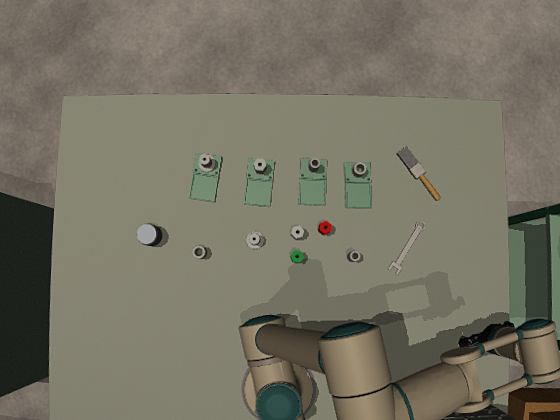

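The top view has +x up and +y to the left. I'll enlarge it to identify the parts.

Run:
```python
import cv2
im=cv2.imread("pics/top0.png")
cv2.imwrite("pics/c1.png",cv2.resize(im[145:280,180:290],None,fx=5.4,fy=4.4*5.4/5.4,interpolation=cv2.INTER_CUBIC)) if 0 else None
cv2.imwrite("pics/c1.png",cv2.resize(im[140:275,180:285],None,fx=4.4,fy=4.4,interpolation=cv2.INTER_CUBIC))
cv2.imwrite("pics/c2.png",cv2.resize(im[140:275,285:380],None,fx=4.4,fy=4.4,interpolation=cv2.INTER_CUBIC))
s=cv2.imread("pics/scene0.png")
cv2.imwrite("pics/c3.png",cv2.resize(s[130:345,165:390],None,fx=2.75,fy=2.75,interpolation=cv2.INTER_CUBIC))
```

```text
(no output)
```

View pics/c1.png

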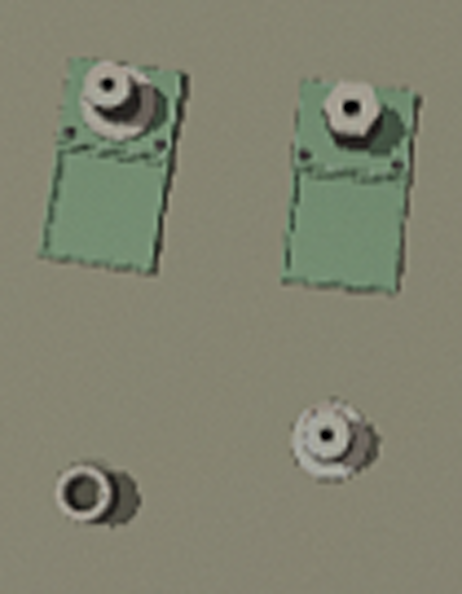

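View pics/c2.png

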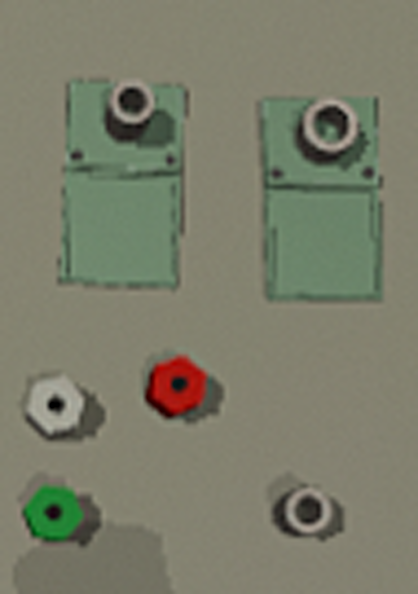

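View pics/c3.png

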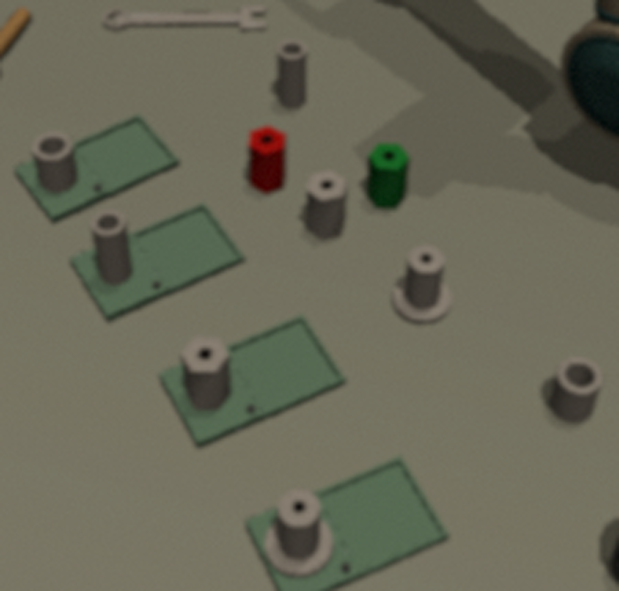

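Left to right in the top view, the bays by sample are:
- **Stud:** (206,161)
- **Hexagon:** (260,165)
- **Long sleeve:** (315,163)
- **Short sleeve:** (360,169)

Loose parts:
- **Short sleeve:** (199,252)
- **Stud:** (254,239)
- **Hexagon:** grey, at (297.5,232). The red (325,228) and green (297,256) ones are the look-alikes, because the real one is bare steel.
- **Long sleeve:** (355,256)

The crops confirm all of these.

```bash
cat > h.py <<'E'
import numpy as np, cv2
from scipy.optimize import least_squares
from scipy.spatial.transform import Rotation as R
from rig import manip, eyes
def dist(cal): return np.array([cal['k1'],0,0,0,0.])
def K(cal): return np.array([[cal['fx'],0,cal['cx']],[0,cal['fy'],cal['cy']],[0,0,1.]])
def ext(name,st=None):
    c=eyes.calibration(name)
    if name!='wrist': return c,cv2.Rodrigues(np.array(c['rvec']))[0],np.array(c['tvec'])
    q=st['ee_rot']; T=np.eye(4); T[:3,:3]=R.from_quat(np.r_[q[1:],q[0]]).as_matrix(); T[:3,3]=st['position']
    M=np.linalg.inv(T@c['hand_eye']); return c,M[:3,:3],M[:3,3]
def proj(P,e):
    c,Rm,t=e; return cv2.projectPoints(np.atleast_2d(np.array(P,float)),cv2.Rodrigues(Rm)[0],t,K(c),dist(c))[0][:,0]
def back(uv,z,e):
    c,Rm,t=e; n=cv2.undistortPoints(np.array([[uv]],float),K(c),dist(c))[0,0]
    d=Rm.T@np.r_[n,1]; o=-Rm.T@t; return o+d*(z-o[2])/d[2]
def tray(corn,samp,zs,e,x0):
    # corn BL,BR,TL,TR : BL is -x +y
    loc=np.array([[-.042,.042,.009],[-.042,-.042,.009],[.106,.042,.012],[.106,-.042,.012],[.076,0,zs]])
    def W(p):
        c,s=np.cos(p[2]),np.sin(p[2]); return np.c_[p[0]+c*loc[:,0]-s*loc[:,1],p[1]+s*loc[:,0]+c*loc[:,1],loc[:,2]]
    uv=np.vstack([corn,samp]); r=least_squares(lambda p:(proj(W(p),e)-uv).ravel(),x0)
    return r.x, r.fun.reshape(-1,2)
E
python3 - <<'E'
from h import *
e=ext('top')
f=lambda o,l:[(o+np.array(p)/4.4-0*.5) for p in l]
o1=np.array([180,140]);o2=np.array([285,140])
for n,o,p,z in [('short',o1,(84,491),.05),('stud',o1,(327,435),.065),('hex',o2,(55,405),.06),('long',o2,(308,509),.075),('red',o2,(178,384),.06),('green',o2,(53,512),.06)]:
    print(n, back(o+np.array(p)/4.4-.4,z,e).round(4))
for n,o,c,s,z in [('bstud',o1,[(40,257),(157,272),(70,57),(188,72)],(107,85),.077),('bhex',o1,[(283,284),(399,293),(302,80),(420,93)],(351,107),.072),
 ('blong',o2,[(60,284),(178,290),(68,80),(186,90)],(133,100),.087),('bshort',o2,[(266,299),(381,299),(261,97),(378,97)],(330,125),.062)]:
    g=f(o,c+[s]); p,r=tray(np.array(g[:4])-.4,g[4]-.4,z,e,[.55,0,0]); print(n,p.round(4),np.degrees(p[2]).round(1),'\n',r.round(1).tolist())
print('tin',back((149,233),.075,e),'wrench',[back(q,.005,e).round(3).tolist() for q in [(419,225),(394,270)]])
E
```

```text
short [0.4243 0.25   0.05  ]
stud [0.4649 0.0804 0.065 ]
hex [ 0.4877 -0.0504  0.06  ]
long [ 0.4172 -0.2239  0.075 ]
red [ 0.5034 -0.1356  0.06  ]
green [ 0.4138 -0.0498  0.06  ]
bstud [ 0.6314  0.246  -0.1183] -6.8 
 [[0.3, -0.0], [-0.4, -0.1], [0.4, 0.2], [-0.8, -0.1], [0.5, -0.0]]
bhex [ 0.6165  0.0719 -0.0785] -4.5 
 [[-0.1, -0.3], [-0.0, 0.0], [0.1, 0.2], [-0.5, -0.4], [0.5, 0.5]]
blong [ 0.6199 -0.0988 -0.0386] -2.2 
 [[0.0, -0.1], [-0.3, -0.1], [0.4, 0.3], [-0.2, -0.6], [0.0, 0.6]]
bshort [ 0.6125 -0.2446  0.0167] 1.0 
 [[-0.1, 0.1], [0.0, 0.1], [0.2, 0.0], [-0.4, 0.1], [0.2, -0.3]]
tin [0.47598935 0.4009624  0.075     ] wrench [[0.518, -0.443, 0.005], [0.374, -0.36, 0.005]]
```

```bash
cat > plan.py <<'E'
# usage: plan.py yawdeg x y z [x y z ...]: rows (tool axes) for spin during first leg, from the current pose
import sys; from h import *
a=list(map(float,sys.argv[1:])); st=manip.get_state(); q=st['ee_rot']
Rm=R.from_quat(np.r_[q[1:],q[0]]).as_matrix(); yaw=np.degrees(np.arctan2(Rm[1,0],Rm[0,0])); p=st['position'].copy()
print('t',st['clock'],'p',p.round(4),'yaw',yaw.round(2),'tilt',np.degrees(np.arccos(-Rm[2,2])).round(2),'w',round(st['width'],4),'F',st['contact_force'].round(1))
tgt=np.array(a[1:]).reshape(-1,3); y=yaw; first=True
for t in tgt:
    d=t-p; ds=(a[0]-yaw) if first else 0
    n=max(1,int(np.ceil(np.linalg.norm(d)/.048)),int(np.ceil(abs(ds)/8.2)))
    for i in range(n):
        c,s=np.cos(np.radians(y)),np.sin(np.radians(y)); w=d/n
        sl=[c*w[0]+s*w[1], s*w[0]-c*w[1], -w[2]]
        print([round(v,4) for v in sl], 'spin',round(-ds/n,2)); y+=ds/n
    p=t; first=False; print('--')
E
python3 plan.py 0 .417 -.224 .2
```

```text
t 0.1 p [ 0.2002 -0.5385  0.2305] yaw 20.38 tilt 0.1 w 0.0853 F [-0.7  0.   0.1]
[np.float64(0.0391), np.float64(-0.0274), np.float64(0.0038)] spin 2.55
[np.float64(0.0378), np.float64(-0.0291), np.float64(0.0038)] spin 2.55
[np.float64(0.0365), np.float64(-0.0308), np.float64(0.0038)] spin 2.55
[np.float64(0.0351), np.float64(-0.0324), np.float64(0.0038)] spin 2.55
[np.float64(0.0336), np.float64(-0.0339), np.float64(0.0038)] spin 2.55
[np.float64(0.0321), np.float64(-0.0354), np.float64(0.0038)] spin 2.55
[np.float64(0.0305), np.float64(-0.0368), np.float64(0.0038)] spin 2.55
[np.float64(0.0288), np.float64(-0.0381), np.float64(0.0038)] spin 2.55
--
```

Request:
{"fn": "servo_tool", "kwargs": {"increments": [{"slide": [0.039,-0.027,0.004],"spin": 2.55},{"slide": [0.038,-0.029,0.004],"spin": 2.55},{"slide": [0.036,-0.031,0.004],"spin": 2.55},{"slide": [0.035,-0.032,0.004],"spin": 2.55},{"slide": [0.034,-0.034,0.004],"spin": 2.55},{"slide": [0.032,-0.035,0.004],"spin": 2.55},{"slide": [0.031,-0.037,0.004],"spin": 2.55},{"slide": [0.029,-0.038,0.002],"spin": 2.55}], "hand": 0.8}}

```text
clock: 0.9
position: [0.4182, -0.2233, 0.2008]
ee_rot: [-0.0, 1.0, -0.001, -0.0]
contact_force: [0.5, -1.0, 0.1]
width: 0.0682
```

Request:
{"fn": "servo_tool", "kwargs": {"increments": [{"slide": [0,0,0]},{"slide": [0,0,0]}]}}

```text
$.increments[0]: bad value
```

Run:
```python
from h import *
st=manip.get_state(); im=eyes.get_image('wrist'); e=ext('wrist',st)
print(st['position'],st['clock'],st['width'])
print(proj([[.417,-.224,.075],[.417,-.224,0],[.488,-.050,.06]],e).round(1))
cv2.imwrite('pics/w1.png',im)
```

```text
[ 0.41819431 -0.22329841  0.200798  ] 0.9 0.06818498301267101
[[275.1 199. ]
 [275.1 177. ]
 [ 61.5 111.2]]
```

View pics/w1.png

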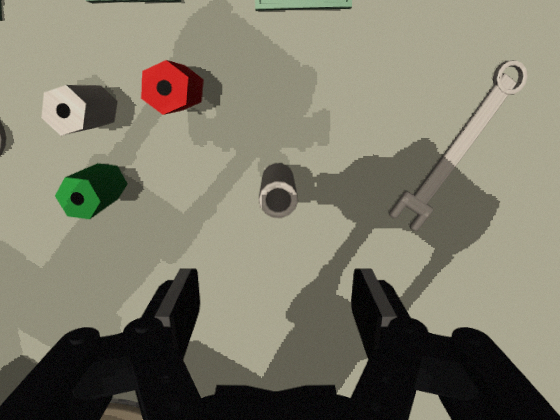

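The wrist view shows the long sleeve's top at about (278,201), 2–3 px from the (275,199) predicted. That's about 2 mm, so I'll shift slightly and descend.

Request:
{"fn": "servo_tool", "kwargs": {"increments": [{"slide": [-0.002,0.002,0.04],"spin": 0},{"slide": [0,0,0.04],"spin": 0},{"slide": [0,0,0.04],"spin": 0},{"slide": [0,0,0.03],"spin": 0},{"slide": [0,0,0.015],"spin": 0},{"slide": [0,0,0.0],"spin": 0}]}}

```text
clock: 1.55
position: [0.4138, -0.2261, 0.034]
ee_rot: [-0.002, 1.0, -0.0, -0.002]
contact_force: [-0.1, 0.3, 0.5]
width: 0.0681
```

Request:
{"fn": "servo_tool", "kwargs": {"increments": [{"slide": [0,0,0],"spin": 0},{"slide": [0,0,0],"spin": 0},{"slide": [0,0,0],"spin": 0},{"slide": [0,0,0],"spin": 0},{"slide": [0,0,0],"spin": 0},{"slide": [0,0,0],"spin": 0}], "hand": 0, "newtons": 50}}

```text
clock: 2.15
position: [0.4164, -0.2278, 0.0375]
ee_rot: [0.001, 1.0, -0.0, 0.001]
contact_force: [-0.8, 0.4, 6.6]
width: 0.0301
```

```bash
python3 - <<'E'
from h import *
im=cv2.imread('pics/w1.png')
cv2.imwrite('pics/w1c.png',cv2.resize(im[75:145,30:130],None,fx=6,fy=6,interpolation=cv2.INTER_CUBIC))
E
python3 plan.py 0 .416 -.225 .15
```

```text
t 2.15 p [ 0.4164 -0.2278  0.0375] yaw -0.01 tilt 0.14 w 0.0301 F [-0.8  0.4  6.6]
[np.float64(-0.0001), np.float64(-0.0009), np.float64(-0.0375)] spin -0.0
[np.float64(-0.0001), np.float64(-0.0009), np.float64(-0.0375)] spin -0.0
[np.float64(-0.0001), np.float64(-0.0009), np.float64(-0.0375)] spin -0.0
--
```

View pics/w1c.png

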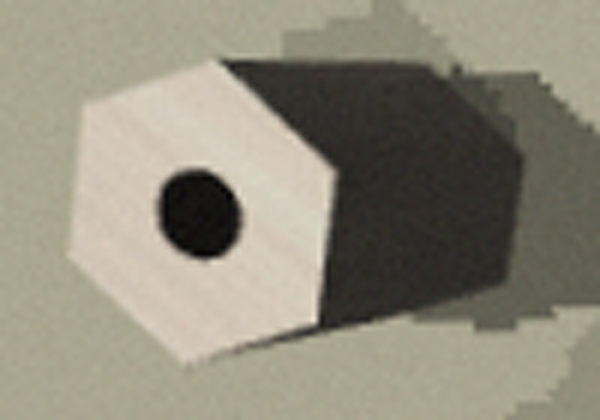

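Gripped at 30 mm. Now I'll plan the carry to the long-sleeve bay and work out the hexagon's yaw from its corners.

Request:
{"fn": "servo_tool", "kwargs": {"increments": [{"slide": [0,0,-0.03],"spin": 0},{"slide": [0,0,-0.04],"spin": 0},{"slide": [0,0,-0.04],"spin": 0},{"slide": [0,0,0],"spin": 0},{"slide": [0,0,0],"spin": 0}]}}

```text
clock: 2.65
position: [0.4157, -0.2273, 0.1467]
ee_rot: [0.0, 1.0, -0.0, 0.001]
contact_force: [-0.8, 1.8, -2.2]
width: 0.0303
```

```bash
python3 - <<'E'
from h import *
st=dict(position=np.array([.4182,-.2233,.2008]),ee_rot=np.array([0,1,-.001,0]))
e=ext('wrist',st)
v=[back((30+a/6-.4,75+b/6-.4),.06,e) for a,b in [(83,103),(212,60),(336,167),(318,325),(186,362),(70,258)]]
v=np.array(v);print(v.round(4),v.mean(0))
d=np.roll(v,-1,0)-v; print(np.linalg.norm(d,axis=1).round(4),(np.degrees(np.arctan2(d[:,1],d[:,0]))%60).round(1))
e2=ext('wrist',manip.get_state())
cv2.imwrite('pics/w2.png',eyes.get_image('wrist'))
E
python3 plan.py -2.2 .620 -.099 .15
```

```text
[[ 0.504  -0.0369  0.06  ]
 [ 0.5087 -0.0564  0.06  ]
 [ 0.4943 -0.0718  0.06  ]
 [ 0.4734 -0.066   0.06  ]
 [ 0.4688 -0.0459  0.06  ]
 [ 0.4835 -0.0312  0.06  ]] [ 0.48879681 -0.05137972  0.06      ]
[0.0201 0.0211 0.0217 0.0207 0.0207 0.0212] [43.8 46.9 44.5 42.7 44.9 44.5]
t 2.7 p [ 0.4148 -0.2266  0.1454] yaw -0.01 tilt 0.11 w 0.0303 F [ 0.1  0.  -3.4]
[np.float64(0.0342), np.float64(-0.0213), np.float64(-0.0008)] spin 0.36
[np.float64(0.0341), np.float64(-0.0215), np.float64(-0.0008)] spin 0.36
[np.float64(0.0339), np.float64(-0.0217), np.float64(-0.0008)] spin 0.36
[np.float64(0.0338), np.float64(-0.0219), np.float64(-0.0008)] spin 0.36
[np.float64(0.0336), np.float64(-0.0221), np.float64(-0.0008)] spin 0.36
[np.float64(0.0335), np.float64(-0.0223), np.float64(-0.0008)] spin 0.36
--
```

View pics/w2.png

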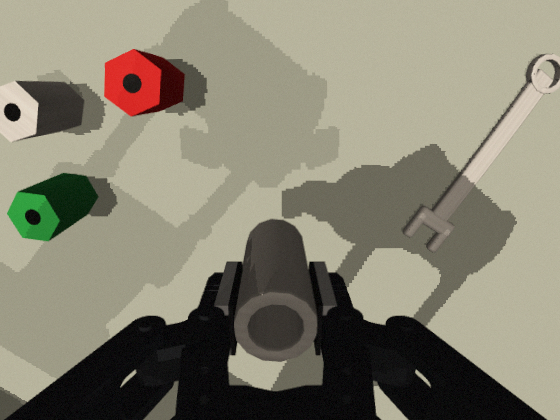

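The sleeve is upright in the jaws, and its top ring is at (275,326). The hex edges lie at −15.4°, so I'll use tool yaw −15.4 for it. Now I'll carry the sleeve.

Request:
{"fn": "servo_tool", "kwargs": {"increments": [{"slide": [0.034,-0.021,-0.001],"spin": 0.36},{"slide": [0.034,-0.0215,-0.001],"spin": 0.36},{"slide": [0.034,-0.022,-0.001],"spin": 0.36},{"slide": [0.034,-0.022,-0.001],"spin": 0.36},{"slide": [0.034,-0.022,0],"spin": 0.36},{"slide": [0.033,-0.022,0],"spin": 0.4},{"slide": [0,0,0],"spin": 0},{"slide": [0,0,0],"spin": 0}]}}

```text
clock: 3.5
position: [0.6196, -0.099, 0.147]
ee_rot: [-0.0, 1.0, -0.018, -0.003]
contact_force: [-0.6, -0.3, -2.9]
width: 0.0302
```

```bash
python3 plan.py -2.2 .620 -.099 .041;python3 - <<'E'
from h import *
st=manip.get_state()
b=np.array([.6199,-.0988,0]);c,s=np.cos(-.0386),np.sin(-.0386)
M=np.array([[c,-s,0],[s,c,0],[0,0,1]])
P=[b+M@np.array(p) for p in [[.042,.042,.009],[-.042,.042,.009],[-.042,-.042,.009],[.042,-.042,.009]]]
im=eyes.get_image('wrist')
uv=proj(P,ext('wrist',st)); print(uv.round(0))
cv2.polylines(im,[uv.round().astype(np.int32)],True,(0,0,255),1)
cv2.imwrite('pics/w3.png',im)
E
```

```text
t 3.5 p [ 0.6196 -0.099   0.147 ] yaw -2.11 tilt 0.36 w 0.0302 F [-0.6 -0.3 -2.9]
[np.float64(0.0001), np.float64(-0.0), np.float64(0.0353)] spin 0.03
[np.float64(0.0001), np.float64(-0.0), np.float64(0.0353)] spin 0.03
[np.float64(0.0001), np.float64(-0.0), np.float64(0.0353)] spin 0.03
--
[[222. 142.]
 [226. 238.]
 [322. 238.]
 [326. 142.]]
```

View pics/w3.png

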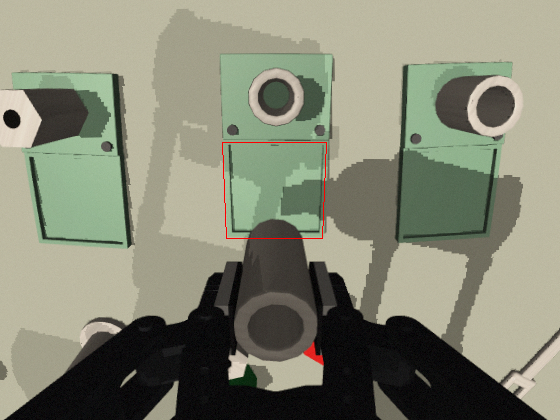

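The projected bay outline matches the picture to about 2–3 px, so I'll lower.

Request:
{"fn": "servo_tool", "kwargs": {"increments": [{"slide": [0,0,0.035],"spin": 0},{"slide": [0,0,0.035],"spin": 0},{"slide": [0,0,0.022],"spin": 0},{"slide": [0,0,0.01],"spin": 0},{"slide": [0,0,0.004],"spin": 0},{"slide": [0,0,0.002],"spin": 0},{"slide": [0,0,0],"spin": 0}]}}

```text
clock: 4.25
position: [0.6215, -0.1005, 0.0433]
ee_rot: [0.0, 1.0, -0.019, 0.001]
contact_force: [0.7, -0.2, -3.6]
width: 0.0301
```

```bash
python3 plan.py -2.2 .620 -.099 .041
```

```text
t 4.25 p [ 0.6215 -0.1005  0.0433] yaw -2.23 tilt 0.11 w 0.0301 F [ 0.7 -0.2 -3.6]
[np.float64(-0.0015), np.float64(-0.0014), np.float64(0.0023)] spin -0.03
--
```

Request:
{"fn": "servo_tool", "kwargs": {"increments": [{"slide": [0,0,0.001],"spin": 0},{"slide": [0,0,0.001],"spin": 0},{"slide": [0,0,0],"spin": 0}]}}

```text
clock: 4.55
position: [0.6216, -0.1002, 0.0416]
ee_rot: [0.0, 1.0, -0.019, 0.001]
contact_force: [-0.4, -0.0, 2.3]
width: 0.0303
```

Request:
{"fn": "servo_tool", "kwargs": {"increments": [{"slide": [0,0,0.001],"spin": 0},{"slide": [0,0,0],"spin": 0}]}}

```text
clock: 4.75
position: [0.6216, -0.1002, 0.0416]
ee_rot: [0.0, 1.0, -0.019, 0.001]
contact_force: [-2.5, 0.7, 9.2]
width: 0.0297
```

It's in contact with the floor, so I'll release and lift.

Request:
{"fn": "servo_tool", "kwargs": {"increments": [{"slide": [0,0,0],"spin": 0},{"slide": [0,0,0],"spin": 0},{"slide": [0,0,0],"spin": 0},{"slide": [0,0,0],"spin": 0},{"slide": [0,0,-0.03],"spin": 0},{"slide": [0,0,-0.04],"spin": 0},{"slide": [0,0,-0.04],"spin": 0},{"slide": [0,0,-0.03],"spin": 0}], "hand": 0.7}}

```text
clock: 5.55
position: [0.6215, -0.1002, 0.1818]
ee_rot: [0.0, 1.0, -0.019, 0.001]
contact_force: [1.3, -0.4, 0.2]
width: 0.0597
```

```bash
python3 plan.py -15.4 .4885 -.051 .18 .4885 -.051 .03
```

```text
t 5.55 p [ 0.6215 -0.1002  0.1818] yaw -2.21 tilt 0.14 w 0.0597 F [ 1.3 -0.4  0.2]
[np.float64(-0.0449), np.float64(-0.0147), np.float64(0.0006)] spin 4.4
[np.float64(-0.0459), np.float64(-0.0112), np.float64(0.0006)] spin 4.4
[np.float64(-0.0467), np.float64(-0.0076), np.float64(0.0006)] spin 4.4
--
[np.float64(0.0), np.float64(-0.0), np.float64(0.0375)] spin 0.0
[np.float64(0.0), np.float64(-0.0), np.float64(0.0375)] spin 0.0
[np.float64(0.0), np.float64(-0.0), np.float64(0.0375)] spin 0.0
[np.float64(0.0), np.float64(-0.0), np.float64(0.0375)] spin 0.0
--
```

Request:
{"fn": "servo_tool", "kwargs": {"increments": [{"slide": [-0.045,-0.0145,0],"spin": 4.4},{"slide": [-0.046,-0.011,0],"spin": 4.4},{"slide": [-0.0465,-0.0075,0],"spin": 4.4},{"slide": [0,0,0],"spin": 0},{"slide": [0,0,0],"spin": 0}]}}

```text
clock: 6.05
position: [0.4871, -0.051, 0.1796]
ee_rot: [0.0, 0.991, -0.134, 0.001]
contact_force: [0.0, -0.5, 0.2]
width: 0.0597
```

```bash
python3 - <<'E'
from h import *
st=manip.get_state(); im=eyes.get_image('wrist'); e=ext('wrist',st)
uv=proj([[.4885,-.051,.06]],e).round(1)
print(uv); cv2.circle(im,tuple(uv[0].astype(int)),3,(255,0,0),1)
cv2.imwrite('pics/w4.png',im); cv2.imwrite('pics/t4.png',eyes.get_image('top'))
E
python3 plan.py -15.4 .4885 -.051 .03
```

```text
[[273.7 198.7]]
t 6.15 p [ 0.4892 -0.0518  0.1797] yaw -15.4 tilt 0.13 w 0.06 F [1.1 0.4 0.5]
[np.float64(-0.0002), np.float64(-0.0001), np.float64(0.0374)] spin 0.0
[np.float64(-0.0002), np.float64(-0.0001), np.float64(0.0374)] spin 0.0
[np.float64(-0.0002), np.float64(-0.0001), np.float64(0.0374)] spin 0.0
[np.float64(-0.0002), np.float64(-0.0001), np.float64(0.0374)] spin 0.0
--
```

View pics/w4.png

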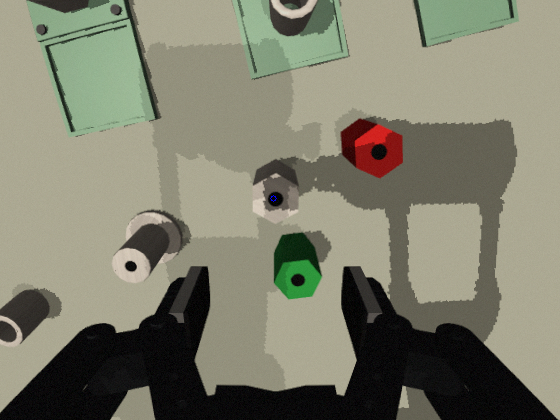

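The hex hole is at (275,199), matching the prediction, with flats square to the jaws. Red (380,152) and green (298,280) are clear of the fingers. Descending.

Request:
{"fn": "servo_tool", "kwargs": {"increments": [{"slide": [0,0,0.04],"spin": 0},{"slide": [0,0,0.04],"spin": 0},{"slide": [0,0,0.04],"spin": 0},{"slide": [0,0,0.025],"spin": 0},{"slide": [0,0,0.005],"spin": 0},{"slide": [0,0,0],"spin": 0}]}}

```text
clock: 6.75
position: [0.4887, -0.0518, 0.0285]
ee_rot: [-0.0, 0.991, -0.134, -0.001]
contact_force: [-0.1, 0.5, 0.4]
width: 0.0595
```

Request:
{"fn": "servo_tool", "kwargs": {"increments": [{"slide": [0,0,0],"spin": 0},{"slide": [0,0,0],"spin": 0},{"slide": [0,0,0],"spin": 0},{"slide": [0,0,0],"spin": 0},{"slide": [0,0,0],"spin": 0},{"slide": [0,0,0],"spin": 0}], "hand": 0, "newtons": 60}}

```text
clock: 7.35
position: [0.4898, -0.0518, 0.0309]
ee_rot: [0.0, 0.991, -0.134, 0.002]
contact_force: [2.2, 0.3, 6.4]
width: 0.0353
```

Request:
{"fn": "servo_tool", "kwargs": {"increments": [{"slide": [0,0,-0.03],"spin": 0},{"slide": [0,0,-0.04],"spin": 0},{"slide": [0,0,-0.045],"spin": 0},{"slide": [0,0,0],"spin": 0},{"slide": [0,0,0],"spin": 0}]}}

```text
clock: 7.85
position: [0.4871, -0.0512, 0.1444]
ee_rot: [0.0, 0.991, -0.134, 0.0]
contact_force: [-0.7, -0.8, -5.6]
width: 0.0351
```

```bash
python3 plan.py -4.5 .6165 .072 .15
```

```text
t 7.85 p [ 0.4871 -0.0512  0.1444] yaw -15.41 tilt 0.02 w 0.0351 F [-0.7 -0.8 -5.6]
[np.float64(0.023), np.float64(-0.0383), np.float64(-0.0014)] spin -2.73
[np.float64(0.0248), np.float64(-0.0372), np.float64(-0.0014)] spin -2.73
[np.float64(0.0265), np.float64(-0.0359), np.float64(-0.0014)] spin -2.73
[np.float64(0.0282), np.float64(-0.0346), np.float64(-0.0014)] spin -2.73
--
```

Request:
{"fn": "servo_tool", "kwargs": {"increments": [{"slide": [0.023,-0.038,-0.001],"spin": -2.73},{"slide": [0.025,-0.037,-0.001],"spin": -2.73},{"slide": [0.0265,-0.036,-0.001],"spin": -2.73},{"slide": [0.028,-0.035,-0.001],"spin": -2.73},{"slide": [0,0,0],"spin": 0},{"slide": [0,0,0],"spin": 0}]}}

```text
clock: 8.45
position: [0.615, 0.0726, 0.1444]
ee_rot: [0.0, 0.999, -0.038, -0.004]
contact_force: [-1.2, -0.2, -5.2]
width: 0.0351
```

```bash
cat > look.py <<'E'
import sys; from h import *
n,bx,by,yaw=sys.argv[1],*map(float,sys.argv[2:5])
st=manip.get_state(); M=R.from_euler('z',yaw,degrees=True).as_matrix()
P=[np.array([bx,by,0])+M@np.array(p) for p in [[.042,.042,.009],[-.042,.042,.009],[-.042,-.042,.009],[.042,-.042,.009]]]
im=eyes.get_image('wrist'); uv=proj(P,ext('wrist',st))
cv2.polylines(im,[uv.round().astype(np.int32)],True,(0,0,255),1); cv2.imwrite(f'pics/{n}.png',im)
E
python3 look.py w5 .6165 .0719 -4.5; python3 plan.py -4.5 .6165 .072 .0355
python3 -c "
import cv2;im=cv2.imread('pics/t4.png');cv2.imwrite('pics/t4c.png',cv2.resize(im[140:215,280:380],None,fx=5,fy=5,interpolation=2))"
```

```text
t 8.5 p [0.6144 0.0718 0.1449] yaw -4.46 tilt 0.45 w 0.0351 F [-0.7 -0.8 -4.7]
[np.float64(0.0007), np.float64(-0.0001), np.float64(0.0365)] spin 0.01
[np.float64(0.0007), np.float64(-0.0001), np.float64(0.0365)] spin 0.01
[np.float64(0.0007), np.float64(-0.0001), np.float64(0.0365)] spin 0.01
--
```

View pics/w5.png

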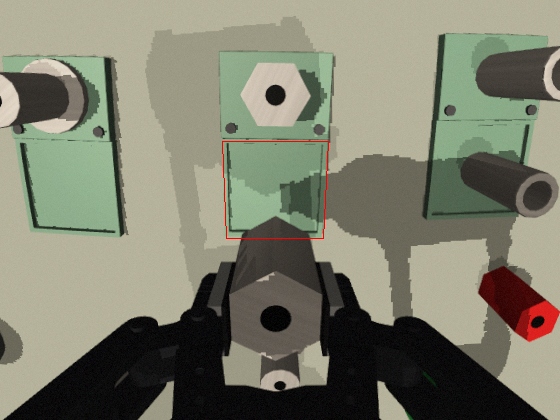

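View pics/t4c.png

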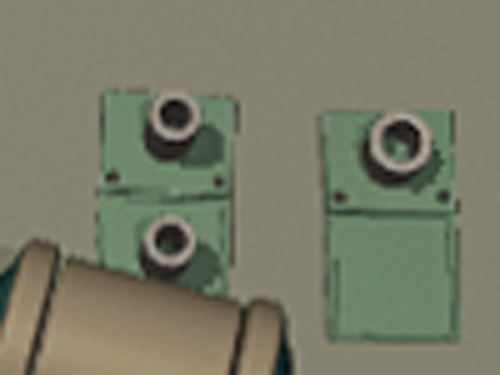

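The long sleeve stands in its bay, and the hexagon is over its own bay. Lowering.

Request:
{"fn": "servo_tool", "kwargs": {"increments": [{"slide": [0.001,0,0.035],"spin": 0},{"slide": [0,0,0.035],"spin": 0},{"slide": [0,0,0.025],"spin": 0},{"slide": [0,0,0.01],"spin": 0},{"slide": [0,0,0.005],"spin": 0},{"slide": [0,0,0.001],"spin": 0},{"slide": [0,0,0.001],"spin": 0},{"slide": [0,0,0],"spin": 0}]}}

```text
clock: 9.3
position: [0.619, 0.0717, 0.0376]
ee_rot: [-0.0, 0.999, -0.039, 0.001]
contact_force: [-0.4, -0.0, -5.3]
width: 0.0351
```

Request:
{"fn": "servo_tool", "kwargs": {"increments": [{"slide": [0,0,0.001],"spin": 0},{"slide": [0,0,0],"spin": 0},{"slide": [0,0,0],"spin": 0}]}}

```text
clock: 9.6
position: [0.6182, 0.0718, 0.0356]
ee_rot: [0.0, 0.999, -0.039, 0.0]
contact_force: [0.3, -0.4, -5.4]
width: 0.035
```

Request:
{"fn": "servo_tool", "kwargs": {"increments": [{"slide": [0,0,0.001],"spin": 0},{"slide": [0,0,0],"spin": 0},{"slide": [0,0,0],"spin": 0}]}}

```text
clock: 9.9
position: [0.6183, 0.0718, 0.035]
ee_rot: [-0.0, 0.999, -0.039, 0.0]
contact_force: [-1.2, -0.4, 1.5]
width: 0.0349
```

Request:
{"fn": "servo_tool", "kwargs": {"increments": [{"slide": [0,0,0.001],"spin": 0},{"slide": [0,0,0],"spin": 0},{"slide": [0,0,0],"spin": 0}]}}

```text
clock: 10.2
position: [0.6183, 0.0719, 0.0349]
ee_rot: [0.0, 0.999, -0.039, 0.001]
contact_force: [-2.8, -0.1, 7.4]
width: 0.0353
```

Request:
{"fn": "servo_tool", "kwargs": {"increments": [{"slide": [0,0,0],"spin": 0},{"slide": [0,0,0],"spin": 0},{"slide": [0,0,0],"spin": 0},{"slide": [0,0,0],"spin": 0},{"slide": [0,0,-0.03],"spin": 0},{"slide": [0,0,-0.04],"spin": 0},{"slide": [0,0,-0.045],"spin": 0},{"slide": [0,0,-0.03],"spin": 0}], "hand": 0.7}}

```text
clock: 11.0
position: [0.6193, 0.0718, 0.1814]
ee_rot: [-0.0, 0.999, -0.039, 0.002]
contact_force: [1.1, 0.2, 0.4]
width: 0.0597
```

```bash
python3 plan.py -6.8 .4649 .0804 .18
```

```text
t 11.0 p [0.6193 0.0718 0.1814] yaw -4.49 tilt 0.22 w 0.0597 F [1.1 0.2 0.4]
[np.float64(-0.0386), np.float64(0.0009), np.float64(0.0003)] spin 0.58
[np.float64(-0.0386), np.float64(0.0013), np.float64(0.0003)] spin 0.58
[np.float64(-0.0386), np.float64(0.0017), np.float64(0.0003)] spin 0.58
[np.float64(-0.0386), np.float64(0.002), np.float64(0.0003)] spin 0.58
--
```

Request:
{"fn": "servo_tool", "kwargs": {"increments": [{"slide": [-0.0385,0.001,0],"spin": 0.58},{"slide": [-0.0385,0.0015,0],"spin": 0.58},{"slide": [-0.0385,0.0015,0],"spin": 0.58},{"slide": [-0.0385,0.002,0],"spin": 0.58},{"slide": [0,0,0],"spin": 0},{"slide": [0,0,0],"spin": 0}]}}

```text
clock: 11.6
position: [0.4641, 0.0803, 0.1787]
ee_rot: [-0.0, 0.998, -0.059, 0.001]
contact_force: [0.5, -0.1, -0.4]
width: 0.0598
```

```bash
python3 - <<'E'
from h import *
st=manip.get_state(); im=eyes.get_image('wrist'); e=ext('wrist',st)
uv=proj([[.4649,.0804,.065]],e).round(1)
print(uv); cv2.circle(im,tuple(uv[0].astype(int)),3,(255,0,0),1)
cv2.imwrite('pics/w6.png',im); cv2.imwrite('pics/t6.png',eyes.get_image('top'))
E
python3 plan.py -6.8 .4649 .0804 .032
```

```text
[[273.8 201.7]]
t 11.7 p [0.4658 0.0801 0.1787] yaw -6.81 tilt 0.13 w 0.0594 F [-0.3  1.2 -0.7]
[np.float64(-0.0002), np.float64(-0.0), np.float64(0.0367)] spin -0.0
[np.float64(-0.0002), np.float64(-0.0), np.float64(0.0367)] spin -0.0
[np.float64(-0.0002), np.float64(-0.0), np.float64(0.0367)] spin -0.0
[np.float64(-0.0002), np.float64(-0.0), np.float64(0.0367)] spin -0.0
--
```

View pics/w6.png

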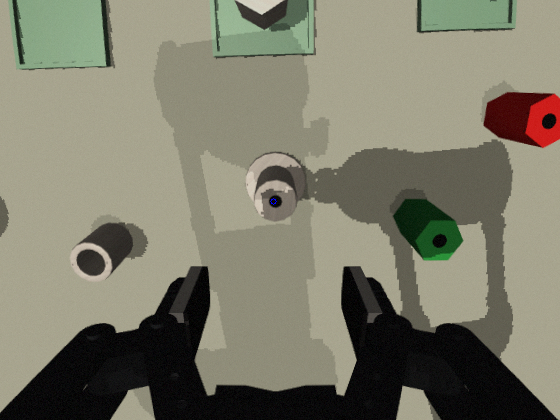

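The stud's hole is at (275,201), as predicted. Descending to z≈0.032.

Request:
{"fn": "servo_tool", "kwargs": {"increments": [{"slide": [0,0,0.04],"spin": 0},{"slide": [0,0,0.04],"spin": 0},{"slide": [0,0,0.04],"spin": 0},{"slide": [0,0,0.022],"spin": 0},{"slide": [0,0,0.005],"spin": 0},{"slide": [0,0,0],"spin": 0}]}}

```text
clock: 12.3
position: [0.4651, 0.0801, 0.0306]
ee_rot: [0.0, 0.998, -0.06, -0.001]
contact_force: [0.2, -0.7, 1.4]
width: 0.06
```

Request:
{"fn": "servo_tool", "kwargs": {"increments": [{"slide": [0,0,0],"spin": 0},{"slide": [0,0,0],"spin": 0},{"slide": [0,0,0],"spin": 0},{"slide": [0,0,0],"spin": 0},{"slide": [0,0,0],"spin": 0},{"slide": [0,0,0],"spin": 0}], "hand": 0}}

```text
clock: 12.9
position: [0.466, 0.0803, 0.0328]
ee_rot: [-0.0, 0.998, -0.059, 0.002]
contact_force: [-0.1, 0.3, 7.1]
width: 0.0324
```

Request:
{"fn": "servo_tool", "kwargs": {"increments": [{"slide": [0,0,-0.03],"spin": 0},{"slide": [0,0,-0.04],"spin": 0},{"slide": [0,0,-0.045],"spin": 0},{"slide": [0,0,0],"spin": 0},{"slide": [0,0,0],"spin": 0}]}}

```text
clock: 13.4
position: [0.4638, 0.0802, 0.1466]
ee_rot: [0.0, 0.998, -0.059, 0.0]
contact_force: [0.0, -0.8, -4.9]
width: 0.0324
```

```bash
python3 plan.py -6.8 .6314 .246 .15
```

```text
t 13.4 p [0.4638 0.0802 0.1466] yaw -6.81 tilt 0.05 w 0.0324 F [ 0.  -0.8 -4.9]
[np.float64(0.0294), np.float64(-0.0369), np.float64(-0.0007)] spin -0.0
[np.float64(0.0294), np.float64(-0.0369), np.float64(-0.0007)] spin -0.0
[np.float64(0.0294), np.float64(-0.0369), np.float64(-0.0007)] spin -0.0
[np.float64(0.0294), np.float64(-0.0369), np.float64(-0.0007)] spin -0.0
[np.float64(0.0294), np.float64(-0.0369), np.float64(-0.0007)] spin -0.0
--
```

Request:
{"fn": "servo_tool", "kwargs": {"increments": [{"slide": [0.0295,-0.037,0],"spin": 0},{"slide": [0.0295,-0.037,0],"spin": 0},{"slide": [0.0295,-0.037,0],"spin": 0},{"slide": [0.0295,-0.037,0],"spin": 0},{"slide": [0.0295,-0.037,0],"spin": 0},{"slide": [0,0,0],"spin": 0},{"slide": [0,0,0],"spin": 0}]}}

```text
clock: 14.1
position: [0.6308, 0.2465, 0.1419]
ee_rot: [0.002, 0.998, -0.059, -0.004]
contact_force: [-1.0, -1.1, -4.7]
width: 0.0328
```

```bash
python3 look.py w7 .6314 .246 -6.8; python3 plan.py -6.8 .6314 .246 .0368
python3 -c "
import cv2;im=cv2.imread('pics/t6.png');cv2.imwrite('pics/t6c.png',cv2.resize(im[140:215,230:380],None,fx=5,fy=5,interpolation=2))"
```

```text
t 14.15 p [0.6302 0.2457 0.1427] yaw -6.78 tilt 0.45 w 0.0326 F [-0.2 -0.1 -3.8]
[np.float64(0.0004), np.float64(-0.0001), np.float64(0.0353)] spin 0.01
[np.float64(0.0004), np.float64(-0.0001), np.float64(0.0353)] spin 0.01
[np.float64(0.0004), np.float64(-0.0001), np.float64(0.0353)] spin 0.01
--
```

View pics/w7.png

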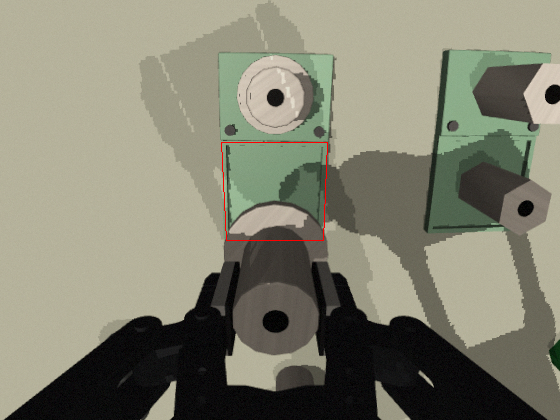

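View pics/t6c.png

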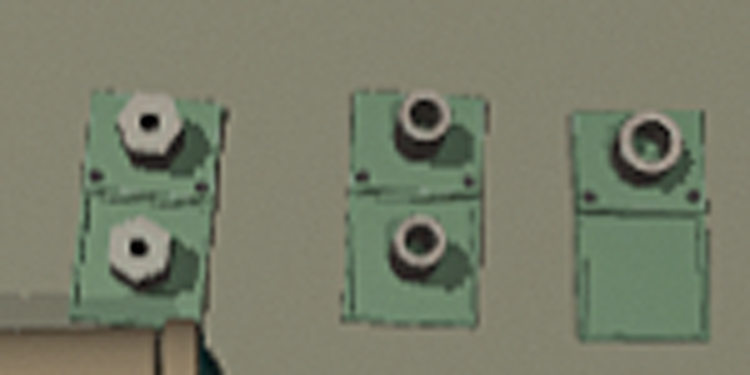

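Hexagon and long sleeve are both standing in their bays. Lowering the stud.

Request:
{"fn": "servo_tool", "kwargs": {"increments": [{"slide": [0,0,0.035],"spin": 0},{"slide": [0,0,0.035],"spin": 0},{"slide": [0,0,0.022],"spin": 0},{"slide": [0,0,0.01],"spin": 0},{"slide": [0,0,0.004],"spin": 0},{"slide": [0,0,0.001],"spin": 0},{"slide": [0,0,0.001],"spin": 0},{"slide": [0,0,0],"spin": 0}]}}

```text
clock: 14.95
position: [0.6334, 0.2465, 0.0396]
ee_rot: [-0.0, 0.998, -0.059, 0.001]
contact_force: [0.5, -0.4, -4.9]
width: 0.0328
```

Request:
{"fn": "servo_tool", "kwargs": {"increments": [{"slide": [0,0,0.001],"spin": 0},{"slide": [0,0,0],"spin": 0},{"slide": [0,0,0],"spin": 0}]}}

```text
clock: 15.25
position: [0.6327, 0.2465, 0.0375]
ee_rot: [0.0, 0.998, -0.059, 0.0]
contact_force: [-0.0, -0.4, -4.0]
width: 0.0324
```

Request:
{"fn": "servo_tool", "kwargs": {"increments": [{"slide": [0,0,0.001],"spin": 0},{"slide": [0,0,0],"spin": 0},{"slide": [0,0,0],"spin": 0}]}}

```text
clock: 15.55
position: [0.6327, 0.2465, 0.0369]
ee_rot: [-0.0, 0.998, -0.059, 0.0]
contact_force: [-1.4, -0.3, 1.5]
width: 0.0325
```

Request:
{"fn": "servo_tool", "kwargs": {"increments": [{"slide": [0,0,0.001],"spin": 0},{"slide": [0,0,0],"spin": 0},{"slide": [0,0,0],"spin": 0}]}}

```text
clock: 15.85
position: [0.6327, 0.2465, 0.0369]
ee_rot: [-0.0, 0.998, -0.059, 0.0]
contact_force: [-2.8, -0.6, 6.1]
width: 0.0326
```

Contact at the height I expected. Release, lift, then go to the short sleeve.

Request:
{"fn": "servo_tool", "kwargs": {"increments": [{"slide": [0,0,0],"spin": 0},{"slide": [0,0,0],"spin": 0},{"slide": [0,0,0],"spin": 0},{"slide": [0,0,0],"spin": 0},{"slide": [0,0,-0.03],"spin": 0},{"slide": [0,0,-0.04],"spin": 0},{"slide": [0,0,-0.045],"spin": 0},{"slide": [0,0,-0.03],"spin": 0}], "hand": 0.75}}

```text
clock: 16.65
position: [0.6338, 0.2467, 0.1836]
ee_rot: [-0.001, 0.998, -0.059, 0.002]
contact_force: [0.7, -0.8, 0.5]
width: 0.0641
```

```bash
python3 plan.py 1 .4243 .25 .18
```

```text
t 16.65 p [0.6338 0.2467 0.1836] yaw -6.81 tilt 0.23 w 0.0641 F [ 0.7 -0.8  0.5]
[np.float64(-0.0417), np.float64(0.0043), np.float64(0.0007)] spin -1.56
[np.float64(-0.0418), np.float64(0.0032), np.float64(0.0007)] spin -1.56
[np.float64(-0.0418), np.float64(0.002), np.float64(0.0007)] spin -1.56
[np.float64(-0.0419), np.float64(0.0009), np.float64(0.0007)] spin -1.56
[np.float64(-0.0419), np.float64(-0.0002), np.float64(0.0007)] spin -1.56
--
```

Request:
{"fn": "servo_tool", "kwargs": {"increments": [{"slide": [-0.0415,0.0045,0],"spin": -1.56},{"slide": [-0.042,0.003,0],"spin": -1.56},{"slide": [-0.042,0.002,0],"spin": -1.56},{"slide": [-0.042,0.001,0],"spin": -1.56},{"slide": [-0.042,0,0],"spin": -1.56},{"slide": [0,0,0],"spin": 0},{"slide": [0,0,0],"spin": 0}]}}

```text
clock: 17.35
position: [0.4223, 0.2496, 0.1808]
ee_rot: [-0.0, 1.0, 0.009, 0.001]
contact_force: [1.2, -0.1, -0.7]
width: 0.0643
```

```bash
python3 - <<'E'
from h import *
st=manip.get_state(); im=eyes.get_image('wrist'); e=ext('wrist',st)
uv=proj([[.4243,.25,.05]],e).round(1)
print(uv); cv2.circle(im,tuple(uv[0].astype(int)),3,(255,0,0),1)
cv2.imwrite('pics/w8.png',im)
E
python3 plan.py 1 .4243 .25 .02
```

```text
[[273.8 193.8]]
t 17.4 p [0.4236 0.2497 0.1808] yaw 1.0 tilt 0.13 w 0.0643 F [ 0.7 -0.1  0.2]
[np.float64(0.0002), np.float64(-0.0001), np.float64(0.0402)] spin -0.0
[np.float64(0.0002), np.float64(-0.0001), np.float64(0.0402)] spin -0.0
[np.float64(0.0002), np.float64(-0.0001), np.float64(0.0402)] spin -0.0
[np.float64(0.0002), np.float64(-0.0001), np.float64(0.0402)] spin -0.0
--
```

View pics/w8.png

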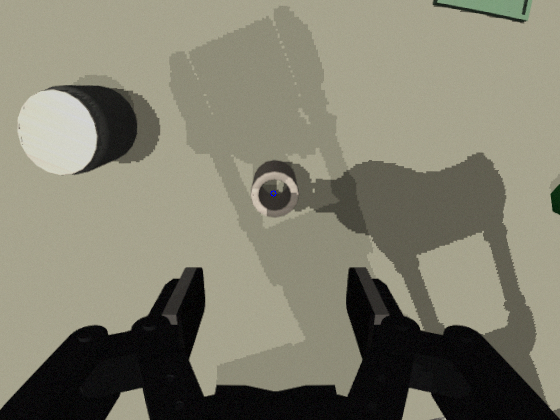

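The sleeve's ring is centred at (274,194), as predicted, and the tin is well clear.

Request:
{"fn": "servo_tool", "kwargs": {"increments": [{"slide": [0,0,0.04],"spin": 0},{"slide": [0,0,0.04],"spin": 0},{"slide": [0,0,0.04],"spin": 0},{"slide": [0,0,0.03],"spin": 0},{"slide": [0,0,0.009],"spin": 0},{"slide": [0,0,0],"spin": 0}]}}

```text
clock: 18.0
position: [0.4233, 0.2492, 0.02]
ee_rot: [0.001, 1.0, 0.008, -0.001]
contact_force: [-0.3, -0.2, 0.9]
width: 0.0641
```

Request:
{"fn": "servo_tool", "kwargs": {"increments": [{"slide": [0,0,0],"spin": 0},{"slide": [0,0,0],"spin": 0},{"slide": [0,0,0],"spin": 0},{"slide": [0,0,0],"spin": 0},{"slide": [0,0,0],"spin": 0},{"slide": [0,0,0],"spin": 0}], "hand": 0}}

```text
clock: 18.6
position: [0.4247, 0.2502, 0.0231]
ee_rot: [-0.001, 1.0, 0.009, 0.002]
contact_force: [0.5, -1.0, 7.6]
width: 0.0384
```

Request:
{"fn": "servo_tool", "kwargs": {"increments": [{"slide": [0,0,-0.03],"spin": 0},{"slide": [0,0,-0.045],"spin": 0},{"slide": [0,0,-0.045],"spin": 0},{"slide": [0,0,-0.01],"spin": 0},{"slide": [0,0,0],"spin": 0},{"slide": [0,0,0],"spin": 0}]}}

```text
clock: 19.2
position: [0.4212, 0.2488, 0.1498]
ee_rot: [0.001, 1.0, 0.009, -0.002]
contact_force: [-0.6, 0.1, -4.6]
width: 0.0384
```

```bash
python3 plan.py 1 .45 -.2 .153 .6125 -.2446 .153
```

```text
t 19.2 p [0.4212 0.2488 0.1498] yaw 0.99 tilt 0.19 w 0.0384 F [-0.6  0.1 -4.6]
[np.float64(0.0021), np.float64(0.0449), np.float64(-0.0003)] spin -0.0
[np.float64(0.0021), np.float64(0.0449), np.float64(-0.0003)] spin -0.0
[np.float64(0.0021), np.float64(0.0449), np.float64(-0.0003)] spin -0.0
[np.float64(0.0021), np.float64(0.0449), np.float64(-0.0003)] spin -0.0
[np.float64(0.0021), np.float64(0.0449), np.float64(-0.0003)] spin -0.0
[np.float64(0.0021), np.float64(0.0449), np.float64(-0.0003)] spin -0.0
[np.float64(0.0021), np.float64(0.0449), np.float64(-0.0003)] spin -0.0
[np.float64(0.0021), np.float64(0.0449), np.float64(-0.0003)] spin -0.0
[np.float64(0.0021), np.float64(0.0449), np.float64(-0.0003)] spin -0.0
[np.float64(0.0021), np.float64(0.0449), np.float64(-0.0003)] spin -0.0
--
[np.float64(0.0404), np.float64(0.0119), np.float64(-0.0)] spin 0.0
[np.float64(0.0404), np.float64(0.0119), np.float64(-0.0)] spin 0.0
[np.float64(0.0404), np.float64(0.0119), np.float64(-0.0)] spin 0.0
[np.float64(0.0404), np.float64(0.0119), np.float64(-0.0)] spin 0.0
--
```

Request:
{"fn": "servo_tool", "kwargs": {"increments": [{"slide": [0.002,0.045,0],"spin": 0},{"slide": [0.002,0.045,0],"spin": 0},{"slide": [0.002,0.045,0],"spin": 0},{"slide": [0.002,0.045,0],"spin": 0},{"slide": [0.002,0.045,0],"spin": 0},{"slide": [0.002,0.045,0],"spin": 0},{"slide": [0.002,0.045,0],"spin": 0},{"slide": [0.002,0.045,0],"spin": 0}]}}

```text
clock: 20.0
position: [0.4428, -0.1113, 0.1487]
ee_rot: [-0.001, 1.0, 0.008, -0.003]
contact_force: [1.1, 1.1, -4.1]
width: 0.0382
```

Request:
{"fn": "servo_tool", "kwargs": {"increments": [{"slide": [0.002,0.045,0],"spin": 0},{"slide": [0.002,0.045,0],"spin": 0},{"slide": [0.04,0.012,0],"spin": 0},{"slide": [0.04,0.012,0],"spin": 0},{"slide": [0.04,0.012,0],"spin": 0},{"slide": [0.04,0.012,0],"spin": 0},{"slide": [0,0,0],"spin": 0},{"slide": [0,0,0],"spin": 0}]}}

```text
clock: 20.8
position: [0.6101, -0.2447, 0.1471]
ee_rot: [-0.002, 1.0, 0.009, -0.003]
contact_force: [-1.1, 0.5, -3.5]
width: 0.0381
```

```bash
python3 look.py w9 .6125 -.2446 1; python3 plan.py 1 .6125 -.2446 .027
```

```text
t 20.85 p [ 0.6093 -0.2444  0.1478] yaw 1.0 tilt 0.42 w 0.0382 F [-0.2 -0.1 -2.7]
[np.float64(0.0011), np.float64(0.0001), np.float64(0.0403)] spin -0.0
[np.float64(0.0011), np.float64(0.0001), np.float64(0.0403)] spin -0.0
[np.float64(0.0011), np.float64(0.0001), np.float64(0.0403)] spin -0.0
--
```

View pics/w9.png

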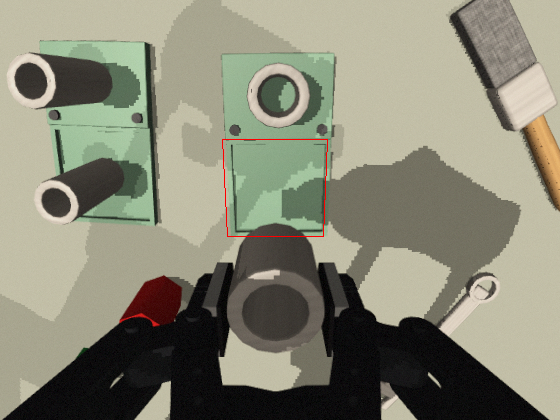

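Request:
{"fn": "servo_tool", "kwargs": {"increments": [{"slide": [0.001,0.001,0.035],"spin": 0},{"slide": [0,0,0.035],"spin": 0},{"slide": [0,0,0.03],"spin": 0},{"slide": [0,0,0.012],"spin": 0},{"slide": [0,0,0.005],"spin": 0},{"slide": [0,0,0.003],"spin": 0},{"slide": [0,0,0.001],"spin": 0},{"slide": [0,0,0],"spin": 0}]}}

```text
clock: 21.65
position: [0.6131, -0.2468, 0.0317]
ee_rot: [0.001, 1.0, 0.009, 0.001]
contact_force: [-0.9, -0.2, -3.3]
width: 0.0381
```

Request:
{"fn": "servo_tool", "kwargs": {"increments": [{"slide": [0,0,0.001],"spin": 0},{"slide": [0,0,0],"spin": 0},{"slide": [0,0,0],"spin": 0}]}}

```text
clock: 21.95
position: [0.6124, -0.2465, 0.0297]
ee_rot: [0.0, 1.0, 0.009, 0.0]
contact_force: [-0.5, -0.5, -3.4]
width: 0.0381
```

Request:
{"fn": "servo_tool", "kwargs": {"increments": [{"slide": [0,0,0.001],"spin": 0},{"slide": [0,0,0.001],"spin": 0},{"slide": [0,0,0],"spin": 0},{"slide": [0,0,0],"spin": 0}]}}

```text
clock: 22.35
position: [0.6123, -0.2464, 0.0272]
ee_rot: [0.0, 1.0, 0.009, -0.0]
contact_force: [0.4, -0.0, -2.9]
width: 0.0387
```

Request:
{"fn": "servo_tool", "kwargs": {"increments": [{"slide": [0,0,0.001],"spin": 0},{"slide": [0,0,0],"spin": 0},{"slide": [0,0,0],"spin": 0}]}}

```text
clock: 22.65
position: [0.6123, -0.2464, 0.0272]
ee_rot: [0.0, 1.0, 0.009, 0.0]
contact_force: [-3.1, 0.5, 5.7]
width: 0.0384
```

Contact. Release, lift, and back off so the cameras can check.

Request:
{"fn": "servo_tool", "kwargs": {"increments": [{"slide": [0,0,0],"spin": 0},{"slide": [0,0,0],"spin": 0},{"slide": [0,0,0],"spin": 0},{"slide": [0,0,0],"spin": 0},{"slide": [0,0,-0.03],"spin": 0},{"slide": [0,0,-0.045],"spin": 0},{"slide": [0,0,-0.045],"spin": 0},{"slide": [0,0,-0.045],"spin": 0}], "hand": 0.75}}

```text
clock: 23.45
position: [0.6121, -0.2463, 0.1928]
ee_rot: [-0.0, 1.0, 0.009, -0.0]
contact_force: [1.0, -0.6, -0.6]
width: 0.0642
```

Request:
{"fn": "servo_tool", "kwargs": {"increments": [{"slide": [-0.04,0,0],"spin": 0},{"slide": [-0.04,0,0],"spin": 0},{"slide": [-0.04,0,0],"spin": 0},{"slide": [-0.04,0.0,0],"spin": 0},{"slide": [-0.04,0.0,0],"spin": 0},{"slide": [0,0,0],"spin": 0},{"slide": [0,0,0],"spin": 0}]}}

```text
clock: 24.15
position: [0.4121, -0.2501, 0.1917]
ee_rot: [0.0, 1.0, 0.008, 0.001]
contact_force: [0.7, -0.9, 0.8]
width: 0.0644
```

Run:
```python
from h import *
t=eyes.get_image('top'); s=eyes.get_image('scene')
cv2.imwrite('pics/t10.png',cv2.resize(t[140:290,130:440],None,fx=2.5,fy=2.5,interpolation=2))
cv2.imwrite('pics/t10c.png',cv2.resize(t[145:210,185:380],None,fx=4,fy=4,interpolation=2))
cv2.imwrite('pics/s10.png',cv2.resize(s[120:350,160:430],None,fx=2.6,fy=2.6,interpolation=2))
e=ext('top')
print('exp top px', {n:((proj([p],e)[0]-[185,145]+.4)*4).round(0).tolist() for n,p in dict(stud=[.6314,.246,.069],hex=[.6165,.0719,.064],long=[.6199,-.0988,.079],short=[.6125,-.2446,.054]).items()})
```

```text
exp top px {'stud': [66.0, 155.0], 'hex': [292.0, 178.0], 'long': [516.0, 173.0], 'short': [702.0, 191.0]}
```

View pics/t10c.png

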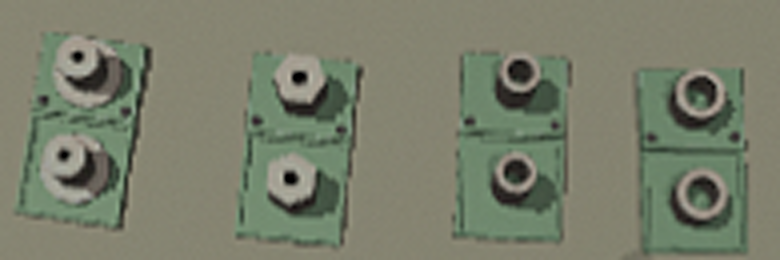

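View pics/s10.png

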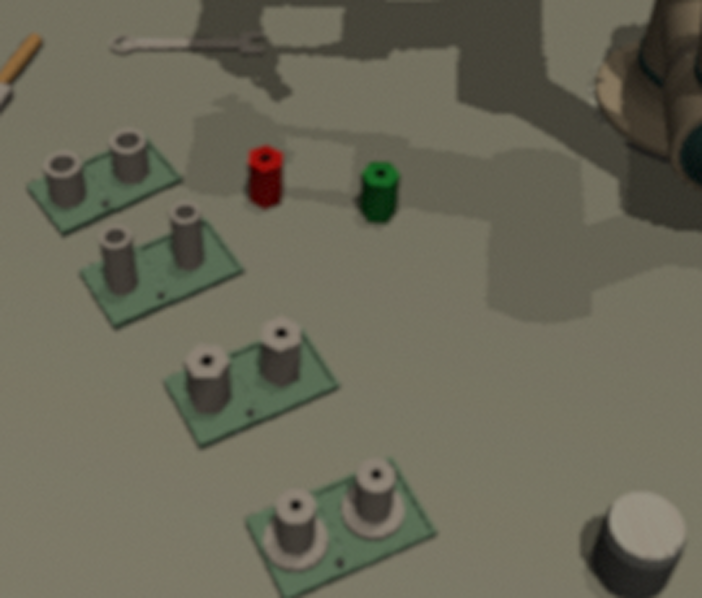

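View pics/t10.png

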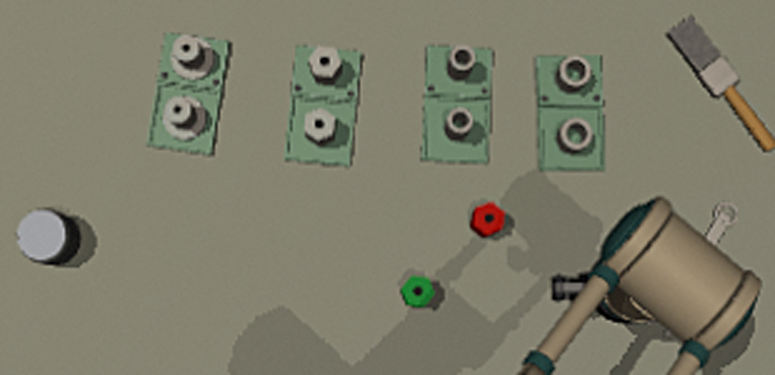

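All four stand upright beside their matching samples. Their tops are within about 3–6 px of expected in the 4x crop, which is roughly 2–5 mm. The tin and wrench haven't moved, so I'll hand in.

```bash
python3 -c "
from rig import manip
print(manip.sign_off())"
```

```text
the job is handed in; nothing more can be done
None
```

All four parts are standing in the bays with their matching samples, and I handed the job in at about 24 s of the 90 s allowed. The sign-off gives no verdict, so this rests on my own checks.

- **Placing:** I moved the long sleeve, hexagon pillar, flanged stud and short sleeve in that order. Each was lowered until the force reading showed floor contact, with the tool 4 mm above its grip height on the bench, which matches the bay floor. I then released it.
- **Last pictures (top and scene):** All four look upright, with the stud on its flange. Their tops are within about 2–5 mm of the bay middles, against a limit of 24 mm.
- **Left alone:** The tin, wrench and the red and green look-alikes show no visible movement. The arm partly hid the wrench in the last top view, but the scene view shows all of it.
- **Disagreements:** The jaws read 1–2 mm narrower than the real part sizes on every grip, which did no harm. One move call was refused because I left out the turn value, so nothing moved.

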